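Draw the file from the rack and hold it level over the tray for brushing

ROBOT

A 6-joint arm with a two-finger parallel gripper is mounted at the origin on a cart in front of the work surface, level with it; the furniture and walls round the work are solid. World frame = base frame: x ahead of the robot, y to its left, z up, the work surface at z = 0. Lengths are in m, angles in rad, forces in N, time in s.
With the tool pointing down it reaches from about 0.225 to 0.875 m from the base axis. Payload 3.4 kg.
Tool frame: the origin (TCP) lies on the centre line of the jaws, within the pads' length; the fingertips stand 22 mm ahead of it and the grasp point (between the pads) lies 3 mm ahead of it; z points along the fingers, y is the line along which they close (so a half turn about z gives the same grasp; the last joint's range is limited). The gripper opens to 85 mm and grips with 20 to 120 N. Pads are 22 mm wide; open, the fingers measure 114 mm over their backs; the gripper's body (76 mm by 85 mm) begins 54 mm behind the grasp point. The pads swing forward as they close: fully open they stand 13 mm farther back than shut.
Start: joints at [1.116, 0.276, 1.505, -0, 1.361, -0.121], TCP at [0.188, 0.543, 0.253] pointing down, gripper open.
Joint ranges: [-2.89, 2.89], [-0.75, 2.08], [0.22, 2.7], [-1.18, 4.32], [0.11, 2.71], [-2.7, 2.7]. Speed limits (rad/s): [2.57, 2.57, 3.14, 3.14, 3.14, 3.14].

INTERFACE

Orientations are given as a unit quaternion [w, x, y, z].
In Python, from rig import manip, get_image gives the robot as it stands (manip), with the cameras as plain functions.
- The arm moves only by the tool steer_hand, called after "Emit:" in YAML: its name, and indented under it one key for each argument. Schema: {"type":"object","properties":{"offsets":{"type":"string"},"jaw":{"type":"number"},"squeeze":{"type":"number"},"only":{"type":"string"},"quiet":{"type":"boolean"},"lines":{"type":"string"}},"required":["offsets"],"additionalProperties":false}. offsets is a string of 1 to 5 rows, parted by semicolons, with the numbers parted by commas; each row has 4 numbers: dx, dy, dz in m, then a turn about the tool's z in rad; each row shifts and turns the commanded pose from where the row before left it, along the tool's axes as they then stand; what a row does not reach is not made up. A row lasts 1/12 s, in which the tool goes at most 0.0417 m and 0.125 rad, less where a joint would pass 70% of its speed; a pose out of reach is approached as far as the arm can. jaw is the finger opening in m, set as the call begins (left out keeps the last). The fingers move at their own pace and stop on an object; squeeze is the grip in N (left out, the last holds). Time passes only in rows, so rows that do not move let the fingers close. The tool returns the time, the measured TCP pose, the force, the opening and the grip force at its end. only (a regular expression) keeps the lines of the reply that match it, lines (a string "A,B") keeps lines A to B, and quiet returns only ok. Input that does not fit is refused with a message, and nothing moves.
- manip.get_state(): the state, without advancing time (a new reading comes with each control period).
- get_image(name): name is "scene" or "side" or "wrist"; returns a dict with "img" (480x640x3 uint8, red, green, blue), "camera_matrix" (3x3 intrinsics, pixels), "T" (4x4, takes a point from camera to world coordinates); the wrist camera has in their place "hand_eye" (4x4, takes a point from camera to tool coordinates, whose origin is the TCP and whose axes are the flange's). Camera axes: x right, y down, z forward; pixel columns grow to the right and rows downward; lengths in m; the calibration is good to about 2 mm. A picture is of the moment at which its call begins: read the wrist's pose just before it. There is no depth.
- manip.sign_off(): hands the job in; it is judged then, once.
The state is a dict: "clock": time; "qpos": joint angles; "qd": joint speeds; "effort": joint torques, N m; "position": TCP position; "ee_rot": TCP orientation; "contact_force": force on the tool from outside, world axes, zero at the start; "moment": the same for the moment, N m; "width": finger opening in m; "gripper_force": force on a finger pad.
Only numpy, scipy, OpenCV 4.12 (cv2) and the standard library are available. Lean on these libraries where they do the work, as an engineer would, in place of code of your own. Each camera call takes 0.05 s, during which the arm holds its last target. There are 200 camera calls.

TASK

Draw the wooden-handled file out of the slanted tool rack, turn it level with a flat face of its blade up, and keep holding it so about 20 cm above the worktop with the whole blade over the empty white tray, ready for its teeth to be brushed out into the tray. Leave the two awls in the rack, and do not shift them, the tray, the small dark bottle or the sharpening stone. The program finishes while the gripper is still holding the file still in the air; do not put it down.

Things in the scene. Friction and masses are not known exactly. Their poses are not given: they have to be found in the camera images.
- file: flat file, 285 mm long, 0.13 kg, wooden handle, steel blade, in one of the rack's slots, handle up and towards the robot at 45 degrees. Origin at mid-length; y axis: lengthwise, blade to handle; x: across the width; z: square to the blade's flat. Handle y = 47 to 143 mm, x = -11 to 11, z = 0 to 27. Blade y = -142 to 25, 17 wide, 4 thick, at z = 2 (tip) to 9. Balance near y = 7; slides out freely
- file_grip (a point): middle of the file's wooden handle (file frame [0, 95, 13.5] mm), where it can be gripped across its 22 mm width; axes as those of the file
- file_tip (a point): tip of the file's blade (file frame [0, -142, 2] mm)
- file_heel (a point): handle end of the file's blade, where the tang begins (file frame [0, 25, 9] mm)
- tool_rack: fixed plywood rack on a base 180 x 256 mm; origin: centre of the underside, z up. Three slots slant at 45 degrees, opening upwards towards its -x side, direction [-0.707, 0, 0.707] (roughly towards the robot). Mouths at [-50, y, 128] mm, y = 80, 0, -80; each 26 mm wide, 9 high, 147 deep. Draw a file about 150 mm along the slot to free it. Top edge z = 136 mm; awl handles reach z = 200
- awl_a: awl with a black moulded handle (88 mm long, 20 x 25 mm) and thin shank, 188 mm overall, in one of the rack's slots, its handle against the mouth; not to be moved. Origin at mid-length, y axis from shank to handle (handle y = 6 to 94 mm)
- awl_b: second awl, the same as the first, in another slot of the rack; not to be moved
- tray: white rectangular instrument tray, empty (not the one under the ring binder), 200 x 280 x 46 mm, open on top, loose on the worktop, its long side roughly pointing away from the robot. Origin at the centre of its underside; x axis along the 200 mm side, y axis along the 280 mm side, z up
- dark_bottle: small dark bottle with a ribbed black cap, 42 mm diameter, 54 mm high, on the worktop to the left of rack and tray; origin at the centre of its underside; not to be moved
- hone_stone: sharpening stone on a wooden base, 56 x 170 x 29 mm, lying near the robot; origin at the centre of its underside, y axis along its length; not to be moved

How it is judged:
By the outcome, as a careful person would: the job done as asked, in the order asked, and still so for the second after the job is handed in, while the arm keeps its last pose, push and grip.
It also fails if it takes over 32 s, if anything falls off the work surface, if the arm or the gripper's body presses on something with over 40 N, if the wrist force passes 120 N, or if a joint passes its speed limit or range.

## Working session

There is one attempt and no reset: what is moved stays moved. The work goes in short steps, Python scripts to look and compute and a tool call to move; the robot and the scene stay as the last step left them, time stands still between calls to the robot, and variables do not carry over. Pictures are saved under pics/ and viewed, at most 10 in all, crops included, and the job is handed in when it is done.

```bash
ls; mkdir -p pics
```

Run:
```python
from rig import manip, get_image
import cv2,numpy as np
for n in("scene","side"):
    d=get_image(n); cv2.imwrite(f"pics/{n}0.png",d["img"][:,:,::-1]); np.savez(f"{n}0.npz",**d)
    print(n,np.round(d["camera_matrix"],1).tolist(),np.round(d["T"],3).tolist())
s=manip.get_state();print(s)
```

```text
pics
rig.py
scene [[541.4, 0.0, 322.0], [0.0, 541.4, 234.9], [0.0, 0.0, 1.0]] [[-0.859, -0.311, 0.406, 0.0], [-0.511, 0.531, -0.676, 0.866], [-0.006, -0.788, -0.615, 0.929], [0.0, 0.0, 0.0, 1.0]]
side [[558.5, 0.0, 312.1], [0.0, 558.5, 233.1], [0.0, 0.0, 1.0]] [[-1.0, 0.015, 0.005, 0.53], [0.004, 0.538, -0.843, 1.061], [-0.015, -0.843, -0.538, 0.837], [0.0, 0.0, 0.0, 1.0]]
{'clock': 0.1, 'qpos': array([ 1.11602550e+00,  2.76538629e-01,  1.50598025e+00, -4.31340200e-06,
        1.36066976e+00, -1.21019854e-01]), 'qd': array([-0.00011586, -0.00076995, -0.00370441,  0.0008089 , -0.00032263,
        0.00204655]), 'effort': array([ 2.04186981e-03, -4.17699087e+01, -2.46405905e+01, -1.54636496e-04,
        5.81580010e-03, -7.96626125e-06]), 'position': array([0.18819942, 0.54289404, 0.25253272]), 'ee_rot': array([-2.24554496e-04,  1.66101555e-01,  9.86108329e-01, -7.65744570e-04]), 'contact_force': array([-0.10016407, -0.9171727 ,  0.15825192]), 'moment': array([-0.02375485,  0.0187575 , -0.06113882]), 'gripper_force': 0.0, 'width': 0.08552342382123888}
```

View pics/scene0.png

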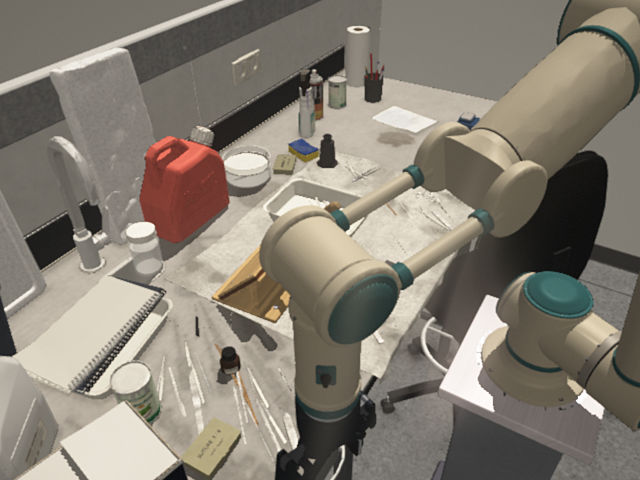

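View pics/side0.png

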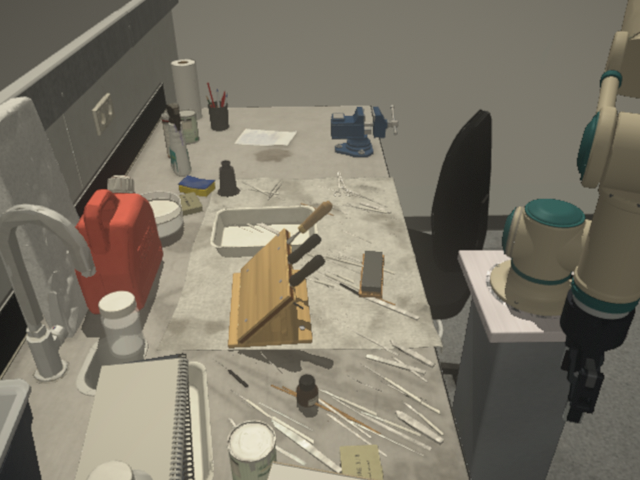

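The side view shows the rack near (270,290), with two black-handled awls in its near slots. The file's wooden handle is in the far slot at (292..330, 205..240). The tray is behind at (265,230), the bottle at (307,390) and the stone at (371,272). In the scene view the arm hides the rack. I'll enlarge the side view.

Create h.py:
```python
import numpy as np,cv2
from scipy.spatial.transform import Rotation as R
def ray(d,uv,T=None):
    K=d["camera_matrix"];T=d["T"] if T is None else T
    v=T[:3,:3]@np.linalg.solve(K,[uv[0],uv[1],1.]);return T[:3,3],v/np.linalg.norm(v)
def atz(d,uv,z,T=None):
    o,v=ray(d,uv,T);return o+v*(z-o[2])/v[2]
def tri(rs):
    A=sum(np.eye(3)-np.outer(v,v) for o,v in rs);b=sum((np.eye(3)-np.outer(v,v))@o for o,v in rs)
    p=np.linalg.solve(A,b);return p,[float(np.linalg.norm((np.eye(3)-np.outer(v,v))@(p-o))) for o,v in rs]
def proj(d,p,T=None):
    T=d["T"] if T is None else T
    q=d["camera_matrix"]@(T[:3,:3].T@(np.asarray(p)-T[:3,3]));return q[:2]/q[2]
def toolT(s):
    T=np.eye(4);q=s["ee_rot"];T[:3,:3]=R.from_quat([q[1],q[2],q[3],q[0]]).as_matrix();T[:3,3]=s["position"];return T
def crop(img,x0,y0,x1,y1,k,name):
    cv2.imwrite(name,cv2.resize(img[y0:y1,x0:x1,::-1],None,fx=k,fy=k,interpolation=cv2.INTER_CUBIC))
```

Run:
```python
from h import *
d=dict(np.load("side0.npz"))
crop(d["img"],195,170,415,350,3.3,"pics/sidecrop0.png")
for n,uv,z in [("rackA",(229,346),0),("rackB",(311,343),0),("tray1",(213,254),0),("tray2",(318,243),0),("bottle",(307,406),0),("stone",(371,295),.0),("stoneFar",(373,250),.03)]: print(n,np.round(atz(d,uv,z),3))
```

```text
rackA [0.716 0.19  0.   ]
rackB [0.542 0.184 0.   ]
tray1 [ 0.8   -0.155  0.   ]
tray2 [ 0.522 -0.201  0.   ]
bottle [0.55  0.352 0.   ]
stone [0.399 0.026 0.   ]
stoneFar [ 0.382 -0.119  0.03 ]
```

View pics/sidecrop0.png

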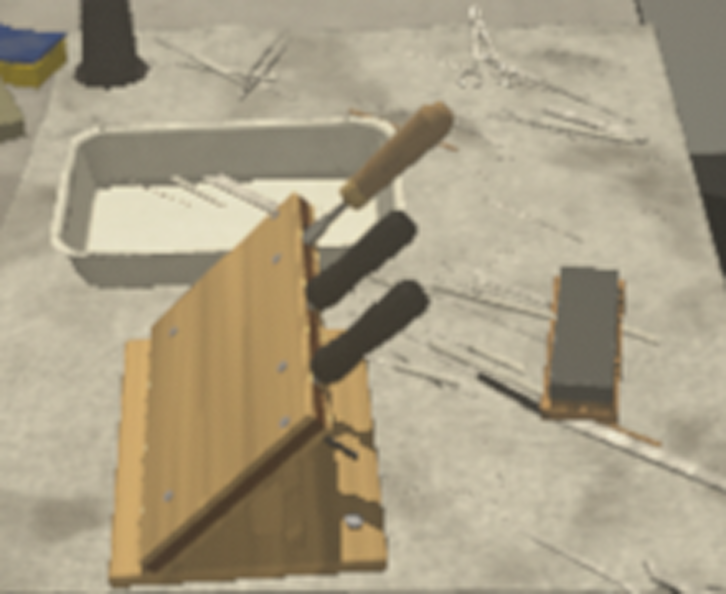

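The crop shows the file in the far slot (rack y=-80), with its blade root at crop (310,240) and handle end at (435,115). The tray sits behind and is not under the file. The rack yaw is small, about 2°. Next I'll raise the arm, square the tool to the rack and move the wrist camera over the file.

Emit:
steer_hand:
  offsets: "0,0,-0.041,-0.124;0,0,-0.041,-0.124;0,0,-0.041,-0.124;-0.0165,-0.038,-0.005,0;-0.0165,-0.038,0,0"
  jaw: 0.06

```text
clock: 0.52
position: [0.225, 0.4703, 0.3844]
ee_rot: [0.002, -0.021, 1.0, 0.003]
contact_force: [0.6, -0.4, 0.1]
width: 0.0604
gripper_force: 0.0
```

Emit:
steer_hand:
  offsets: "-0.0165,-0.038,0,0;-0.0165,-0.038,0,0;-0.0165,-0.038,0,0;-0.0165,-0.038,0,0;-0.0165,-0.038,0,0"

```text
clock: 0.93
position: [0.314, 0.28, 0.381]
ee_rot: [-0.0, -0.02, 1.0, -0.0]
contact_force: [1.1, 0.8, 0.5]
width: 0.0597
gripper_force: 0.0
```

Emit:
steer_hand:
  offsets: "-0.0165,-0.038,0,0;-0.0165,-0.038,0,0;-0.0165,-0.038,0,0;-0.0165,-0.038,0,0;-0.0165,-0.038,0,0"

```text
clock: 1.35
position: [0.4037, 0.0933, 0.3812]
ee_rot: [0.0, -0.019, 1.0, 0.0]
contact_force: [1.2, 0.6, 0.2]
width: 0.0603
gripper_force: 0.0
```

Run:
```python
from h import *
from rig import manip, get_image
s=manip.get_state();d=get_image("wrist")
crop(d["img"],0,0,640,480,1.2,"pics/wrist1.png")
np.savez("wrist1.npz",**d,TT=toolT(s))
print(np.round(d["hand_eye"],3).tolist(),d["camera_matrix"][0,0],np.round(toolT(s),3).tolist(),s["clock"])
for n in("scene","side"):
    d=get_image(n); np.savez(f"{n}1.npz",**d)
d=dict(np.load("scene1.npz"));crop(d["img"],160,140,480,380,2.4,"pics/scenecrop1.png")
```

```text
[[-0.001, -0.96, -0.281, 0.072], [1.0, -0.0, -0.001, 0.0], [0.001, -0.281, 0.96, -0.121], [0.0, 0.0, 0.0, 1.0]] 401.7766879624823 [[-0.999, -0.038, 0.0, 0.404], [-0.038, 0.999, 0.0, 0.093], [-0.0, 0.0, -1.0, 0.381], [0.0, 0.0, 0.0, 1.0]] 1.35
```

View pics/wrist1.png

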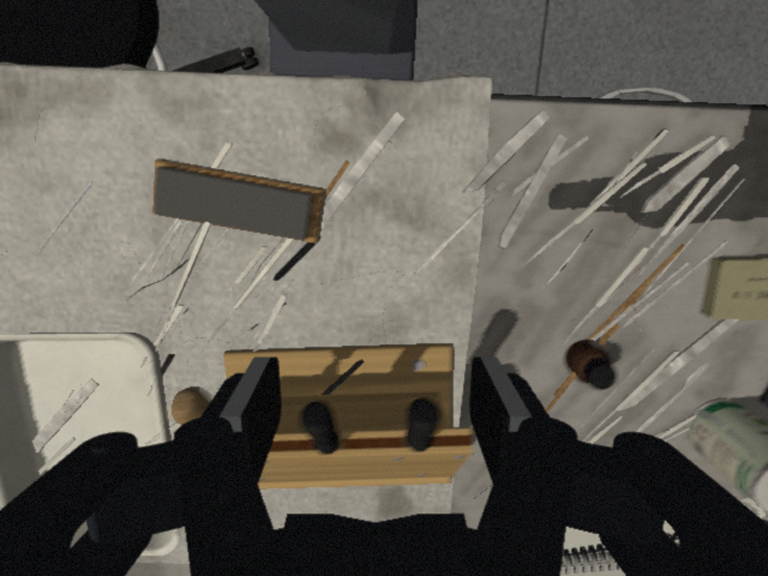

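View pics/scenecrop1.png

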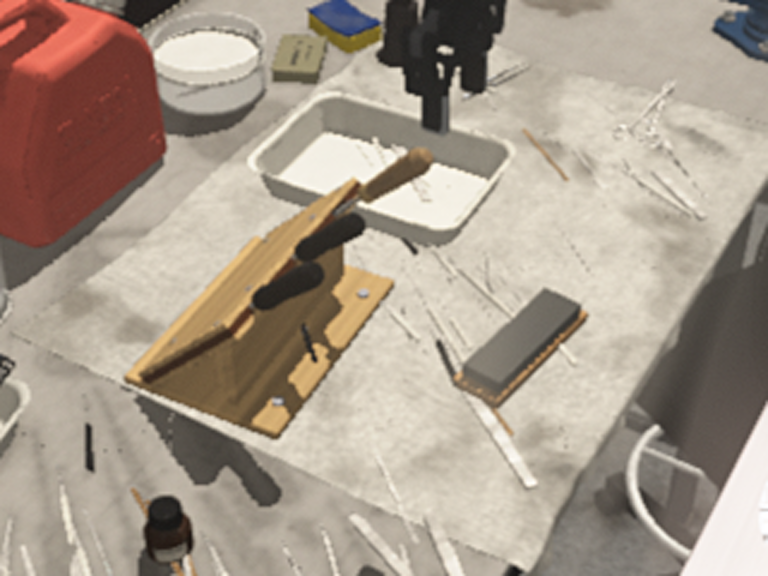

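The scene crop shows the file handle unobstructed: butt at crop (425,160), ferrule at (368,192). The wrist view shows the rack base front corners at (225,352) and (453,345) and the tray's corner at (155,340). I'll triangulate from these.

Run:
```python
from h import *
sc=dict(np.load("scene1.npz"));sd=dict(np.load("side1.npz"));w=dict(np.load("wrist1.npz"));Tw=w["TT"]@w["hand_eye"]
S=lambda u,v:(u/2.4+160,v/2.4+140)
D=lambda u,v:(u/3.3+195,v/3.3+170)
W=lambda u,v:(u/1.2,v/1.2)
def t(n,s=None,d=None,ww=None):
    rs=[]
    if s: rs.append(ray(sc,S(*s)))
    if d: rs.append(ray(sd,D(*d)))
    if ww: rs.append(ray(w,W(*ww),Tw))
    p,e=tri(rs);print(n,np.round(p,4),np.round(e,4));return p
b=t("butt",(424,161),(437,117));f=t("ferr",(368,192),(352,193))
u=(b-f);print(np.linalg.norm(u),u/np.linalg.norm(u))
t("rackFrontR",None,(368,365),(225,352)) if 0 else None
for n,uv,z in [("rackFR",(225,352),.012),("rackFL",(453,345),.012),("traycorner edge y",(165,400),.046),("tray edge y2",(172,480),.046),("tray front edge",(60,336),.046),("traycorner front2",(110,335),.046)]:
    print(n,np.round(atz(w,W(*uv),z,Tw),4))
print("bottlecap")
t("rack topcorner near",(235,318),(325,425))
t("rack topcorner far",(355,183),(296,197))
for n,uv in [("trayL",(250,160)),("trayTopEdge1",(330,95)),("trayRight",(513,155)),("bot",(440,238)),("midfront",(480,200)),("midbackleft",(285,125)),("midfar",(420,122))]:
    print("scene",n,np.round(atz(sc,S(*uv),.046),3))
for n,uv in [("left-edge",(62,200)),("top-edge",(230,121)),("right-edge",(402,180))]:
    print("side",n,np.round(atz(sd,D(*uv),.046),3))
```

```text
butt [ 0.5002 -0.0318  0.2112] [0.0016 0.0016]
ferr [ 0.5596 -0.0241  0.1564] [0.0011 0.0011]
0.08125641467298159 [-0.73198819 -0.09520916  0.67463213]
rackFR [ 0.5543 -0.0661  0.012 ]
rackFL [0.5365 0.1844 0.012 ]
traycorner edge y [ 0.5964 -0.1213  0.046 ]
tray edge y2 [ 0.6963 -0.122   0.046 ]
tray front edge [ 0.5275 -0.2218  0.046 ]
traycorner front2 [ 0.5245 -0.1709  0.046 ]
bottlecap
rack topcorner near [0.5771 0.1817 0.1277] [0.0069 0.0069]
rack topcorner far [ 0.6011 -0.0647  0.1276] [0.0017 0.0017]
scene trayL [ 0.793 -0.133  0.046]
scene trayTopEdge1 [ 0.789 -0.302  0.046]
scene trayRight [ 0.528 -0.3    0.046]
scene bot [ 0.526 -0.117  0.046]
scene midfront [ 0.521 -0.2    0.046]
scene midbackleft [ 0.799 -0.216  0.046]
scene midfar [ 0.659 -0.306  0.046]
side left-edge [ 0.799 -0.198  0.046]
side top-edge [ 0.672 -0.323  0.046]
side right-edge [ 0.524 -0.221  0.046]
```

Findings:
- **Rack:** yaw about 4°. Its height and length match the sizes given.
- **File:** handle middle near (0.53, -0.026, 0.185), agreeing with the slot geometry to 6 mm.
- **Tray:** centre near (0.661, -0.217), about 275 x 195 mm.

I'll move above the handle and refine the lateral position.

Emit:
steer_hand:
  offsets: "-0.023,-0.0247,0.016,0;-0.023,-0.0247,0.016,0;-0.023,-0.0247,0.016,0;-0.023,-0.0247,0.016,0;-0.023,-0.0247,0.016,-0.033"

```text
clock: 1.92
position: [0.5238, -0.0231, 0.3004]
ee_rot: [-0.0, -0.037, 0.999, 0.001]
contact_force: [0.7, 1.4, 0.6]
width: 0.0598
gripper_force: 0.0
```

Emit:
steer_hand:
  offsets: "0,0,0,0;0,0,0,0"

```text
clock: 2.08
position: [0.5233, -0.0232, 0.2993]
ee_rot: [-0.002, -0.035, 0.999, 0.001]
contact_force: [-0.6, -0.1, 0.5]
width: 0.0602
gripper_force: 0.0
```

Run:
```python
from h import *
from rig import manip, get_image
s=manip.get_state();d=get_image("wrist")
T=toolT(s);crop(d["img"],140,200,460,440,2.4,"pics/wrist2.png")
np.savez("wrist2.npz",**d,TT=T);print(np.round(T,4).tolist())
Tw=T@d["hand_eye"]
for n,p in [("butt",(.5002,-.0318,.2112)),("ferr",(.5596,-.0241,.1564)),("mouth",(.591,-.0178,.128)),("grasp",T[:3,3]+[0,0,-.003])]:print(n,np.round((proj(d,p,Tw)-[140,200])*2.4))
```

```text
[[-0.9975, -0.0706, -0.0044, 0.5233], [-0.0706, 0.9975, 0.0016, -0.0232], [0.0042, 0.0019, -1.0, 0.2993], [0.0, 0.0, 0.0, 1.0]]
butt [380.  42.]
ferr [400. 199.]
mouth [414. 256.]
grasp [411. 332.]
```

View pics/wrist2.png

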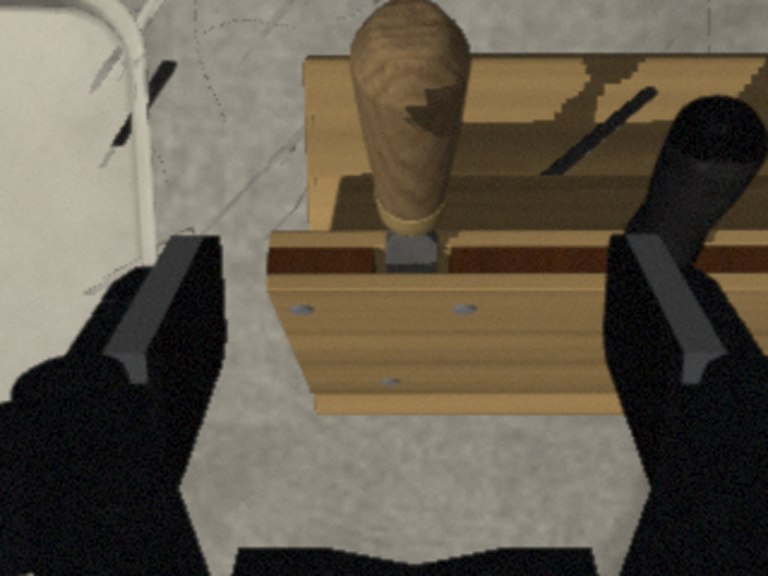

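The handle appears upright at column 411, the same column as the projected grasp point (411), so lateral position and yaw are right. Now a triangulation check along the file, using the wrist, side and scene views.

Run:
```python
from h import *
sc=dict(np.load("scene1.npz"));sd=dict(np.load("side1.npz"));w=dict(np.load("wrist2.npz"));Tw=w["TT"]@w["hand_eye"]
S=lambda u,v:(u/2.4+160,v/2.4+140)
D=lambda u,v:(u/3.3+195,v/3.3+170)
W=lambda u,v:(u/2.4+140,v/2.4+200)
for n,s,d,ww in [("ferrule",(363,196),(348,200),(411,222)),("butt",(428,158),(444,112),(411,12))]:
    p,e=tri([ray(sd,D(*d)),ray(w,W(*ww),Tw)]);print(n,np.round(p,4),np.round(e,4))
    p,e=tri([ray(sc,S(*s)),ray(sd,D(*d)),ray(w,W(*ww),Tw)]);print(n,np.round(p,4),np.round(e,4))
```

```text
ferrule [ 0.5647 -0.0199  0.1556] [0.0021 0.0021]
ferrule [ 0.5643 -0.0201  0.1536] [0.0025 0.0016 0.0032]
butt [ 0.4937 -0.0259  0.2195] [0.0024 0.0024]
butt [ 0.4934 -0.0262  0.219 ] [0.0008 0.0028 0.0021]
```

The ferrule-to-butt distance comes out at 96 mm, exactly the handle length. Its middle is at (0.529, -0.023, 0.187). I'll descend and grip.

Emit:
steer_hand:
  offsets: "-0.004,0,0.03,0;0,0,0.03,0;0,0,0.03,0;0,0,0.017,0;0,0,0,0"

```text
clock: 2.55
position: [0.5239, -0.0211, 0.1916]
ee_rot: [-0.003, -0.037, 0.999, 0.001]
contact_force: [-0.5, 0.0, 0.0]
width: 0.0599
gripper_force: 0.0
```

Emit:
steer_hand:
  offsets: "0,0,0,0;0,0,0,0;0,0,0,0;0,0,0,0;0,0,0,0"
  jaw: 0
  squeeze: 70

```text
clock: 2.97
position: [0.5283, -0.0232, 0.1965]
ee_rot: [0.002, -0.036, 0.999, -0.0]
contact_force: [-0.9, 1.0, 6.2]
width: 0.0206
gripper_force: 68.4
```

Emit:
steer_hand:
  offsets: "0.01,0,-0.01,0;0.015,0,-0.015,0;0.015,0,-0.015,0;0.015,0,-0.015,0;0.015,0,-0.015,0"

```text
clock: 3.38
position: [0.4575, -0.0287, 0.2662]
ee_rot: [0.002, -0.035, 0.999, -0.0]
contact_force: [2.4, -0.5, -0.4]
width: 0.0207
gripper_force: 68.4
```

Emit:
steer_hand:
  offsets: "0.015,0,-0.015,0;0.02,0,-0.02,0;0.02,0,-0.02,0;0,0,0,0;0,0,0,0"

```text
clock: 3.8
position: [0.4016, -0.0325, 0.3209]
ee_rot: [0.002, -0.035, 0.999, -0.001]
contact_force: [-0.4, -0.2, -1.5]
width: 0.0204
gripper_force: 68.5
```

Run:
```python
from h import *
from rig import manip, get_image
d=get_image("side");crop(d["img"],195,100,455,310,2.8,"pics/side2.png");np.savez("side2.npz",**d)
```

```text
(no output)
```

View pics/side2.png

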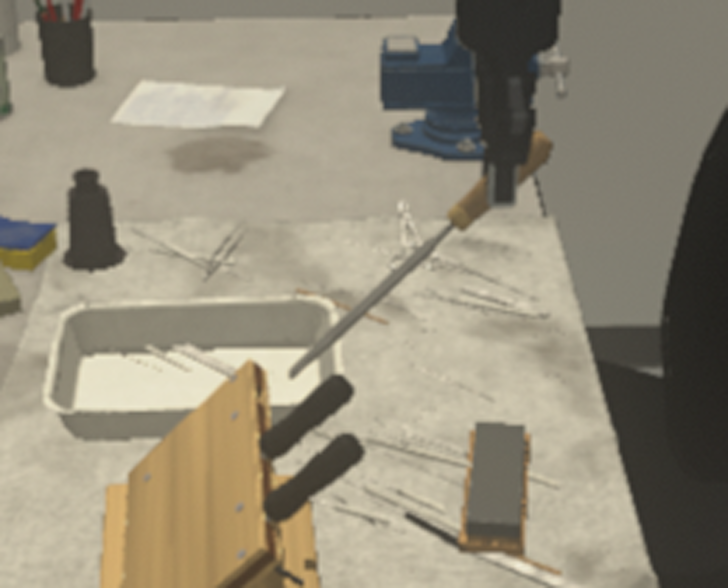

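The file is out, still at 45°, with its tip at crop (293,375). The awls are where they were. The tool can only turn about the vertical, so I'll swing the file level in the grip by resting the blade on the fixed rack's top edge (x≈0.598, z≈0.136). The wrist will lower on an arc about that edge.

Emit:
steer_hand:
  offsets: "0,0,-0.03,0;0,0,-0.03,0;-0.03,0,0,0;-0.027,0,0,0;0,0,0,0"

```text
clock: 4.27
position: [0.4643, -0.0284, 0.3776]
ee_rot: [0.001, -0.036, 0.999, 0.0]
contact_force: [-0.0, -0.9, -1.5]
width: 0.0207
gripper_force: 68.9
```

Emit:
steer_hand:
  offsets: "0,0,0.025,0;0,0,0.025,0;0,0,0.015,0;0,0,0,0"

```text
clock: 4.6
position: [0.457, -0.0277, 0.3093]
ee_rot: [-0.005, -0.036, 0.999, 0.001]
contact_force: [-0.9, -0.1, -1.8]
width: 0.0206
gripper_force: 68.9
```

Emit:
steer_hand:
  offsets: "0.002,0,0.01,0;0.002,0,0.01,0;0,0,0,0"

```text
clock: 4.85
position: [0.4549, -0.0285, 0.2929]
ee_rot: [-0.001, -0.036, 0.999, 0.0]
contact_force: [0.3, 0.2, -1.4]
width: 0.0207
gripper_force: 69.0
```

Emit:
steer_hand:
  offsets: "0.010,0,0.015,0;0.010,0,0.015,0;0.008,0,0.015,0;0.008,0,0.015,0;0,0,0,0"

```text
clock: 5.27
position: [0.4187, -0.0312, 0.2337]
ee_rot: [0.0, -0.035, 0.999, 0.0]
contact_force: [0.2, -0.9, 1.3]
width: 0.0208
gripper_force: 68.3
```

Emit:
steer_hand:
  offsets: "0.006,0,0.017,0;0.005,0,0.017,0;0,0,0,0"

```text
clock: 5.52
position: [0.4083, -0.032, 0.1999]
ee_rot: [-0.0, -0.035, 0.999, 0.0]
contact_force: [-1.3, 0.0, 3.2]
width: 0.0209
gripper_force: 68.4
```

Run:
```python
from h import *
from rig import manip, get_image
d=get_image("side");crop(d["img"],195,120,455,310,2.4,"pics/side3.png");np.savez("side3.npz",**d)
```

```text
(no output)
```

View pics/side3.png

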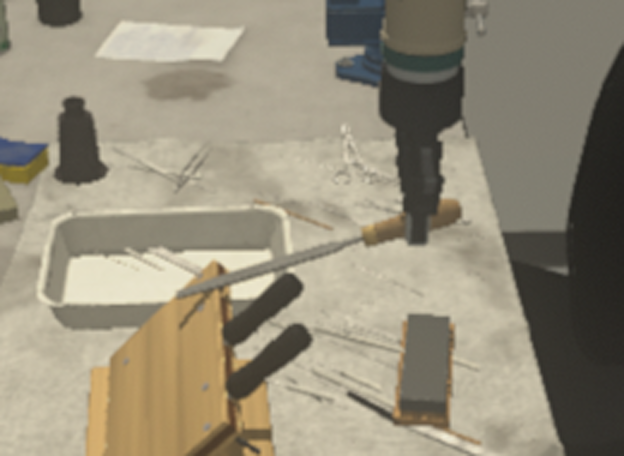

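The blade rests on the rack edge at crop (215,272), with its tip at (180,295). It has swung to about 16° from level, and the awls have not been touched. I'll carry on to level.

Emit:
steer_hand:
  offsets: "0.005,0,0.02,0;0.003,0,0.018,0;0.001,0,0.010,0;0,0,0,0;0,0,0,0"

```text
clock: 5.98
position: [0.4004, -0.0328, 0.1533]
ee_rot: [0.0, -0.036, 0.999, -0.0]
contact_force: [-0.1, 0.5, 0.9]
width: 0.0204
gripper_force: 68.3
```

Run:
```python
from h import *
from rig import manip, get_image
for n in("side","scene"):
    d=get_image(n);np.savez(n+"4.npz",**d)
    im=d["img"];c=im[180:280,250:410] if n=="side" else im[140:240,240:400]
    cv2.imwrite(n+"4c.png",cv2.resize(c[:,:,::-1],None,fx=4,fy=4,interpolation=cv2.INTER_CUBIC))
a=np.vstack([cv2.imread("side4c.png"),cv2.imread("scene4c.png")]);cv2.imwrite("pics/both4.png",a[:,:]);print(a.shape)
s=manip.get_state();print(s["position"])
```

```text
(800, 640, 3)
[ 0.40035449 -0.03278863  0.15335854]
```

```bash
python3 -c "
import cv2;a=cv2.imread('pics/both4.png');cv2.imwrite('pics/both4s.png',cv2.resize(a,(480,600),interpolation=cv2.INTER_AREA))"
```

```text
(no output)
```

View pics/both4s.png

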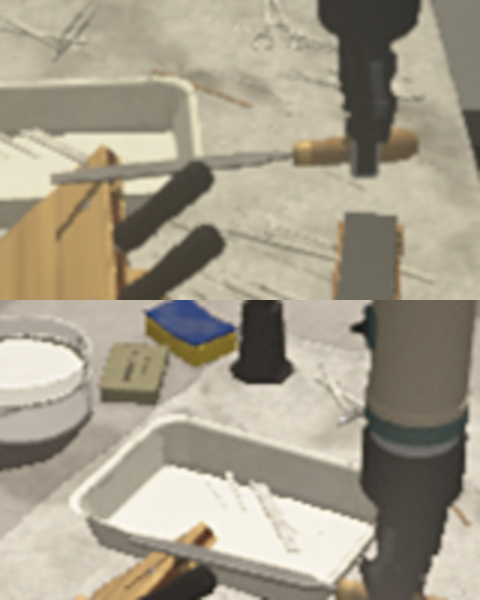

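In the side crop the file looks almost level: tip (53,178), ferrule (295,153), butt (416,143). I'll get the tilt by intersecting these rays with the file's vertical plane.

Run:
```python
from h import *
d=dict(np.load("side4.npz"))
g=np.array([.4004,-.0328,.150]);ax=np.array([.9975,.0706,0]);n=np.array([-.0706,.9975,0])
P=[]
for nm,uv in [("tip",(53,178)),("blade heel",(280,157)),("ferrule",(297,154)),("butt",(416,143))]:
    o,v=ray(d,(uv[0]/3+250,uv[1]/3+180));p=o+v*(n@(g-o))/(n@v);P.append(p);print(nm,np.round(p,4),"along",round(float(ax@(p-g)),4))
a=lambda i,j:np.degrees(np.arctan2(P[j][2]-P[i][2],ax@(P[i]-P[j])))
print("blade tilt",a(0,1),"handle",a(2,3),"all",a(0,3))
```

```text
tip [ 0.6388 -0.0159  0.1347] along 0.239
blade heel [ 0.464  -0.0283  0.1428] along 0.0638
ferrule [ 0.4509 -0.0292  0.1447] along 0.0506
butt [ 0.3587 -0.0358  0.149 ] along -0.0418
blade tilt 2.6542298921130825 handle 2.6509684199488204 all 2.919026772297724
```

The whole file slopes about 0.5° and the blade 2.6°, of which 2.4° is its own taper. I'll lower 3 mm to split the difference, grip harder, lift, and carry the file over the tray.

Emit:
steer_hand:
  offsets: "0,0,0.003,0;0,0,0,0;0,0,0,0"

```text
clock: 6.33
position: [0.4006, -0.0327, 0.1499]
ee_rot: [0.001, -0.036, 0.999, -0.0]
contact_force: [0.1, -0.8, 2.8]
width: 0.0203
gripper_force: 68.6
```

Emit:
steer_hand:
  offsets: "0,0,0,0;0,0,0,0;0,0,0,0;0,0,-0.01,0;0,0,-0.015,0"
  jaw: 0
  squeeze: 115

```text
clock: 6.75
position: [0.3967, -0.032, 0.1727]
ee_rot: [-0.004, -0.036, 0.999, 0.001]
contact_force: [-0.2, -0.6, -0.9]
width: 0.0204
gripper_force: 112.3
```

Emit:
steer_hand:
  offsets: "0,0,-0.015,0;0,0,-0.015,0;0,0,-0.01,0;-0.0046,-0.01,0,0;-0.0076,-0.0168,0,0"

```text
clock: 7.17
position: [0.412, -0.0578, 0.2136]
ee_rot: [-0.002, -0.037, 0.999, 0.001]
contact_force: [0.6, 0.6, -2.0]
width: 0.02
gripper_force: 112.4
```

Emit:
steer_hand:
  offsets: "-0.0076,-0.0168,0,0;-0.0076,-0.0168,0,0;-0.0076,-0.0168,0,0;-0.0076,-0.0168,0,0;-0.0076,-0.0168,0,0"

```text
clock: 7.58
position: [0.4567, -0.1406, 0.2125]
ee_rot: [-0.002, -0.036, 0.999, 0.001]
contact_force: [0.0, 0.5, -1.5]
width: 0.0198
gripper_force: 112.4
```

Emit:
steer_hand:
  offsets: "-0.0076,-0.0168,0,0;-0.0076,-0.0168,0,0;-0.0076,-0.0168,0,0;-0.0076,-0.0168,0,0;-0.0076,-0.0168,0,0"

```text
clock: 8.0
position: [0.501, -0.2219, 0.2127]
ee_rot: [-0.002, -0.036, 0.999, 0.001]
contact_force: [0.2, 0.4, -0.8]
width: 0.0199
gripper_force: 112.4
```

Emit:
steer_hand:
  offsets: "-0.0036,-0.008,0,0;0,0,0,0;0,0,0,0;0,0,0,0"

```text
clock: 8.33
position: [0.5047, -0.2274, 0.2137]
ee_rot: [-0.001, -0.036, 0.999, 0.001]
contact_force: [-0.2, 0.2, -1.3]
width: 0.0202
gripper_force: 112.5
```

Run:
```python
from h import *
from rig import manip, get_image
s=manip.get_state();print(s["position"],s["contact_force"],s["moment"])
a=get_image("side");b=get_image("scene");np.savez("side5.npz",**a);np.savez("scene5.npz",**b)
f=lambda c:cv2.resize(c[:,:,::-1],None,fx=3,fy=3,interpolation=cv2.INTER_CUBIC)
cv2.imwrite("pics/both5.png",np.vstack([f(a["img"][155:255,190:390]),f(b["img"][140:240,240:440])]))
```

```text
[ 0.50465052 -0.22743679  0.21365537] [-0.23024872  0.23162933 -1.27490113] [-0.03555693  0.11069493 -0.02687842]
```

View pics/both5.png

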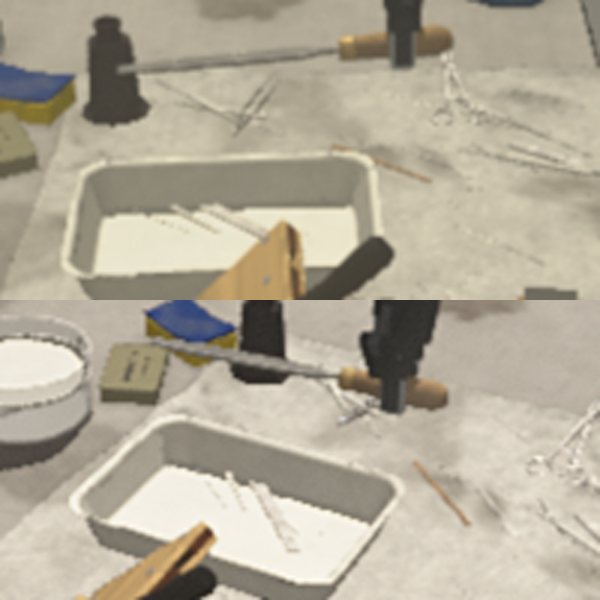

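Both views show the file held level above the tray. The tip is at (120,71) in the side view and (150,44) in the scene view; the ferrule is at (340,47) and (341,77). The tray and awls look undisturbed. One numeric check follows.

Run:
```python
from h import *
a=dict(np.load("side5.npz"));b=dict(np.load("scene5.npz"));P={}
for n,s,c in [("tip",(120,71),(150,44)),("ferr",(340,47),(341,77)),("butt",(450,40),(446,93))]:
    p,e=tri([ray(a,(s[0]/3+190,s[1]/3+155)),ray(b,(c[0]/3+240,c[1]/3+140))]);P[n]=p;print(n,np.round(p,4),np.round(e,4))
f=lambda x,y:np.degrees(np.arcsin((P[y]-P[x])[2]/np.linalg.norm(P[y]-P[x])))
print(f("tip","ferr"),f("tip","butt"))
o=dict(np.load("side1.npz"));d=cv2.absdiff(a["img"],o["img"]).max(2)
for n,(x0,y0,x1,y1) in dict(awls=(286,235,330,290),tray=(205,205,285,256),bottle=(290,370,325,410),stone=(355,245,390,300)).items():print(n,(d[y0:y1,x0:x1]>30).mean())
```

```text
tip [ 0.7415 -0.2007  0.1972] [0.0013 0.0013]
ferr [ 0.5565 -0.2209  0.2069] [0.0008 0.0008]
butt [ 0.4636 -0.2356  0.2079] [0.0023 0.0023]
3.0012484711788554 2.2026043383435074
awls 0.026859504132231406
tray 0.010784313725490196
bottle 0.0
stone 0.0025974025974025974
```

Tip-to-butt slope is 2.2°, against 2.3° for an exactly level file. The blade is at z≈0.20, spanning x 0.57–0.74 and y≈-0.21, well inside the tray. The awls, tray, bottle and stone have not moved. I'm handing it in.

```bash
python3 -c "
from rig import manip, get_image
print(manip.sign_off())"
```

```text
the job is handed in; nothing more can be done
None
```

The job is handed in at about 8.5 s on the robot's clock: the gripper is holding the file level, flat face up, about 20 cm above the worktop with the whole blade over the empty tray, and the awls, tray, bottle and stone show no movement in the side view.

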